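# Hold the bag clip open around the price card

## Robot

A 6-joint arm with a two-finger parallel gripper is mounted at the origin on the work surface. World frame = base frame: x ahead of the robot, y to its left, z up, the work surface at z = 0. Lengths are in m, angles in degrees, forces in N, time in s.
With the tool pointing down it reaches from about 0.375 to 0.9 m from the base axis. Payload 3.1 kg.
Tool frame: the origin (TCP) lies at the very end of the fingers, on their centre line; the grasp point (between the pads) lies 19 mm behind it; z points along the fingers, y is the line along which they close (so a half turn about z gives the same grasp; the last joint's range is limited). The gripper opens to 87 mm and grips with 3 to 60 N. Pads are 19 mm wide; open, the fingers measure 117 mm over their backs; the gripper's body (75 mm by 190 mm) begins 51 mm behind the grasp point.
Start: joints at [-80.529, 30.224, 82.088, -0, 67.689, -10.227], TCP at [0.211, -0.588, 0.223] pointing down, gripper open.
Joint ranges: [-176.69, 176.69], [-43.24, 126.21], [12.49, 139.97], [-82, 262], [0, 151.66], [-163.58, 163.58]. Speed limits (degrees/s): [159.86, 159.86, 180, 180, 180, 180].

## Interface

Orientations are given as a 3x3 rotation matrix whose columns are the frame's x, y, z axes.
In Python, from rig import * gives the robot as it stands.
- The arm moves only by the tool jog_arm, never from a script. Its arguments are lists of equal length, an entry for each row: "delta_pos": the shift along the world's x, y, z in cm, a list of three; "turn": the turn about the world's z in degrees; "grip": the closure, from 0 (fully open) to 1 (shut). In form: {"delta_pos": [[x, y, z], ...], "turn": [turn, ...], "grip": [grip, ...]}. A call has 1 to 12 rows; each row is the pose to reach, as a shift and turn from the pose commanded when the call began; what a row does not reach only later rows make up. A row lasts 1/8 s, in which the tool goes at most 62.5 mm and 10.7 degrees, less where a joint would pass 70% of its speed; a pose out of reach is approached as far as the arm can. A call with a gripper value outside its range is refused whole. The fingers move at their own pace and stop on an object; the grip force is fixed at half the most. Time passes only in rows, so rows that repeat a pose let the fingers close. It gives the time, the measured TCP pose, the force, the opening and the grip force at its end, in the units of the state.
- read_state(): the state, without advancing time (a new reading comes with each control period).
- capture(name): name is "side" or "top"; returns a dict with "color" (420x560x3 uint8, blue, green, red), "fovy" (degrees; the focal length in pixels is half the picture's height over the tangent of half this angle, whatever the lens; pixels are square), "cx", "cy" (the principal point, pixels), "camera_from_world" (4x4, takes a point from world to camera coordinates). Camera axes: x right, y up, looking along -z (the intrinsics and any distortion apply to the point x, -y, -z); pixel columns grow to the right and rows downward; lengths in m; the calibration is good to about 2 mm. A picture is of the moment at which its call begins. There is no depth.
- hand_in(): hands the job in; it is judged then, once.
The state is a dict: "time_s": time; "joint_positions": joint angles; "qvel": joint speeds; "tau": joint torques, N m; "position": TCP position; "tcp_rot": TCP orientation; "force": force on the tool from outside, world axes, zero at the start; "moment": the same for the moment, N m; "opening": opening from 0.0 (shut) to 1.0 (fully open); "grasp_force": force on a finger pad.
Only numpy, scipy, OpenCV 4.12 (cv2) and the standard library are available. Lean on these libraries where they do the work, as an engineer would, in place of code of your own. Each camera call takes 0.05 s, during which the arm holds its last target. There are 200 camera calls.

## Task

Squeeze the big wooden bag clip open by its handles, lift it, and bring its open jaws around the overhanging upright edge of the wide price card, level and about halfway up, the edge about halfway into the mouth and neither face touched. Finish while holding it there in the air, squeezed wide open, so that I can slip a ticket in. Do not shift the card stand or disturb anything else on the counter.

Things in the scene. Friction and masses are not known exactly. Their poses are not given: they have to be found in the camera images.
- clip: the clip: large plain wooden peg-like bag clip lying flat, 130 mm long, 30 high (steel pin 33), about 80 g (0.7 to 1.4 x). Two 10 mm thick levers turn on an upright sprung pin, 12 mm across. Origin: on the pin's axis at the underside; x along the clip to the jaws, y across, z up along the pin. At the start the jaws point away from the robot and to its left (yaw 0.7 to 1.5)
- clip_grip (a point): middle of the handles, x = -42 mm, 15 mm above the clip's underside. Handles: flat bars from x = -65 to -5 mm, 30 mm high, splayed: closed, 53 mm over their outsides here and 64 at the ends; squeezed fully open they are parallel, 30 mm over their outsides, against a stop. Squeezing here takes about 6 N a side to begin and 13 N to reach the stop: grip with 20 to 30 N
- clip_mouth (a point): middle of the jaws' depth, x = 35 mm, 15 mm above the clip's underside. The jaws end at x = 65 mm and all but meet when closed; fully open their inner faces stand 21 mm apart here and 36 mm at the tips, where the jaws measure 55 mm over their outsides
- clip_left (a joint): how far each lever of the clip is turned open: 0 closed, 0.27 rad fully open at the stop (both levers turn alike)
- card: the wide price card: upright white board 150 mm wide, 120 tall, 4 thick in a loose dark steel foot 80 x 70 x 22 mm (0.7 kg in all). Origin: centre of the foot's underside; x in the card's plane, y across its thickness, z up. The card spans x = -100 to +50 mm, z = 20 to 140 mm: its -x end overhangs the foot by 60 mm
- card_edge (a point): middle of the card's overhanging upright edge (the -x end), 80 mm above the counter; same axes as the card. It looks to the robot's right and towards it (yaw 0.8 to 1.5); the open clip goes on along +x
- small_card: narrow upright card 55 wide x 85 tall centred in a smaller foot (bystander)
- tin: flat round metal tin, 63 across, 24 high (bystander)
- jar: amber glass sweet jar, 90 across, 140 high (bystander)
- cake_stand: glass cake stand, 180 across, 104 high (bystander)
- books: two stacked books, 130 x 190 x 40 (bystander)
- small_peg: small wooden peg, 60 long, 10 high (bystander, not the clip of the task)
- scoop: metal spoon lying flat (bystander)
Things that resemble listed ones, but are neither listed nor needed, are in the scene too. What is meant by the clip is not green, and is the larger of those in its own colour.

How it is judged:
By the outcome, as a careful person would: the job done as asked, in the order asked, and still so for the second after the job is handed in, while the arm keeps its last pose, push and grip.
It also fails if it takes over 35 s, if anything falls off the work surface, if the arm or the gripper's body presses on something with over 40 N, if the wrist force passes 120 N, or if a joint passes its speed limit or range.

## Working session

There is one attempt and no reset: what is moved stays moved. The work goes in short steps, Python scripts to look and compute and a tool call to move; the robot and the scene stay as the last step left them, time stands still between calls to the robot, and variables do not carry over. Pictures are saved under pics/ and viewed, at most 10 in all, crops included, and the job is handed in when it is done.

Besides the shell and the picture viewer there is one more tool, called after "Call:" as name(argument=value, ...), one argument or row to a line, values as JSON. jog_arm: Moves the arm, as the interface text tells. Its arguments: {"type":"object","properties":{"delta_pos":{"type":"array"},"turn":{"type":"array"},"grip":{"type":"array"}},"required":["delta_pos","turn","grip"]}

```bash
mkdir -p pics
cat > h.py <<'E'
from rig import *
import numpy as np, cv2
def snap(n,f,crop=None,s=1):
    c=capture(n); im=c["color"]
    if crop: x0,y0,x1,y1=crop; im=im[y0:y1,x0:x1]
    if s!=1: im=cv2.resize(im,None,fx=s,fy=s,interpolation=cv2.INTER_CUBIC)
    cv2.imwrite("pics/"+f,im); return c
def K(c):
    f=210/np.tan(np.radians(c["fovy"])/2); return f,c["cx"],c["cy"]
def px2w(c,u,v,z):
    f,cx,cy=K(c); T=c["camera_from_world"]; R=T[:3,:3]; o=-R.T@T[:3,3]
    d=R.T@np.array([(u-cx)/f,-(v-cy)/f,-1]); return o+d*(z-o[2])/d[2]
def w2px(c,p):
    f,cx,cy=K(c); T=c["camera_from_world"]; q=T[:3,:3]@np.array(p)+T[:3,3]
    return cx+f*q[0]/-q[2], cy-f*q[1]/-q[2]
E
python3 - <<'E'
from h import *
a=snap("top","t0.png",s=1.4);b=snap("side","s0.png",s=1.4)
for c in(a,b):
    print({k:v for k,v in c.items() if k!="color"}); T=c["camera_from_world"];print(-T[:3,:3].T@T[:3,3])
print(read_state())
E
```

```text
{'fovy': 44.14134395379023, 'cx': 291.38927322609413, 'cy': 209.42006578061142, 'camera_from_world': array([[-0.02324679, -0.9997111 , -0.00610706,  0.05884813],
       [ 0.98081235, -0.02398921,  0.19347259, -0.53732937],
       [-0.1935632 , -0.00149226,  0.98108667, -1.46295017],
       [ 0.        ,  0.        ,  0.        ,  1.        ]])}
[0.245214   0.04375792 1.53959881]
{'fovy': 42.46896347733103, 'cx': 282.10898358206595, 'cy': 216.70926837504692, 'camera_from_world': array([[-0.85527922, -0.51792346, -0.01589771,  0.48418992],
       [ 0.24789832, -0.43592631,  0.86516743, -0.2023556 ],
       [-0.45502074,  0.73601871,  0.50123107, -1.43721071],
       [ 0.        ,  0.        ,  0.        ,  1.        ]])}
[-0.18967949  1.22037516  0.90314364]
{'time_s': 0.1, 'joint_positions': array([-8.05293812e+01,  3.02729280e+01,  8.21494065e+01, -9.05124770e-04,
        6.76892010e+01, -1.02259833e+01]), 'qvel': array([ 0.08230036, -0.02315252, -0.13321171, -0.03629499, -0.02301161,
       -0.00348429]), 'tau': array([ 1.35978548e-04, -4.40985632e+01, -1.77150732e+01,  6.34162081e-02,
        5.33300964e-02, -5.16397745e-05]), 'position': array([ 0.21057601, -0.58775541,  0.22167511]), 'tcp_rot': array([[ 9.41488564e-01,  3.37044763e-01, -3.34722638e-04],
       [ 3.37044767e-01, -9.41486669e-01,  1.91772294e-03],
       [ 3.31221571e-04, -1.91833073e-03, -9.99998105e-01]]), 'force': array([ 0.13912031, -0.45466761, -0.29560458]), 'moment': array([ 0.01880179, -0.00776756,  0.04951955]), 'grasp_force': 0.0, 'opening': 0.9993644905131507}
```

View pics/t0.png

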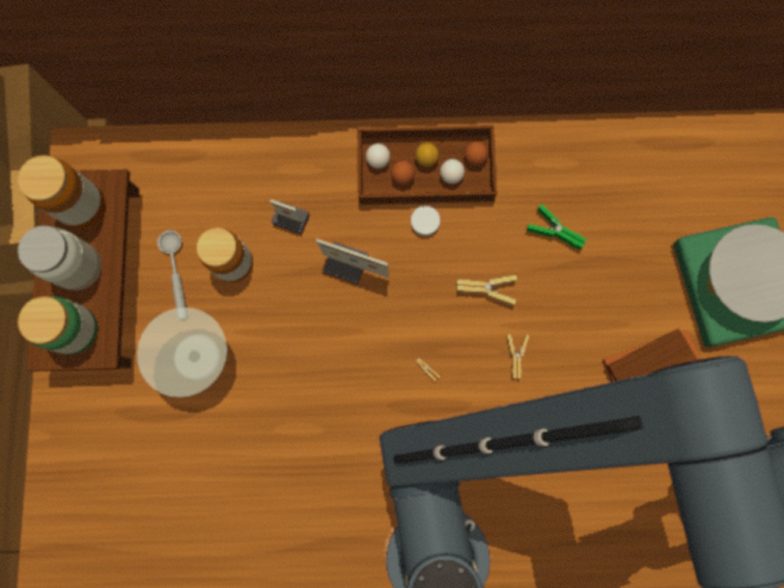

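View pics/s0.png

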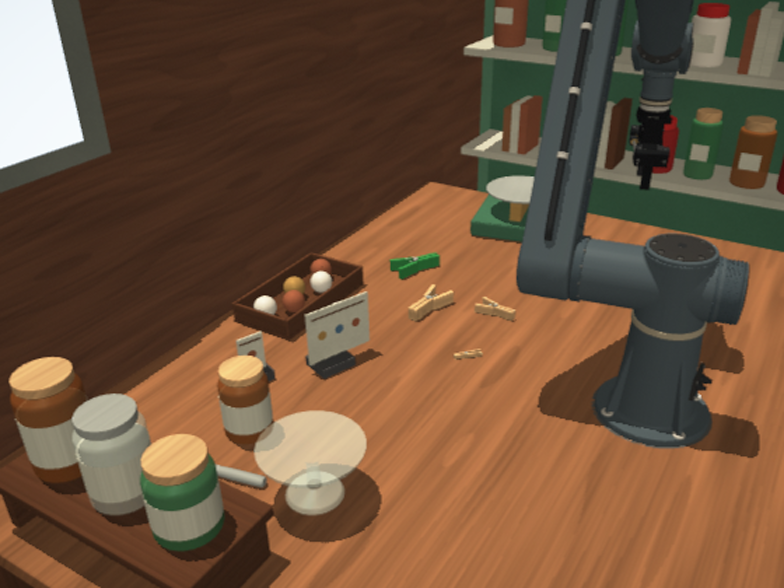

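The top view shows the large tan clip at about (487,288) in the enlarged picture, jaws to the left. A smaller tan one is at (518,355), a green one at (557,230), and the wide card runs from (318,243) to (387,270). Next I'll enlarge both.

Run:
```python
from h import *
c=capture("top")["color"]; s=capture("side")["color"]
a=cv2.resize(c[160:290,215:385],None,fx=4.6,fy=4.6,interpolation=cv2.INTER_CUBIC)
cv2.imwrite("pics/t1.png",a)
b=cv2.resize(s[180:280,210:380],None,fx=4.6,fy=4.6,interpolation=cv2.INTER_CUBIC)
cv2.imwrite("pics/s1.png",b)
```

```text
(no output)
```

View pics/t1.png

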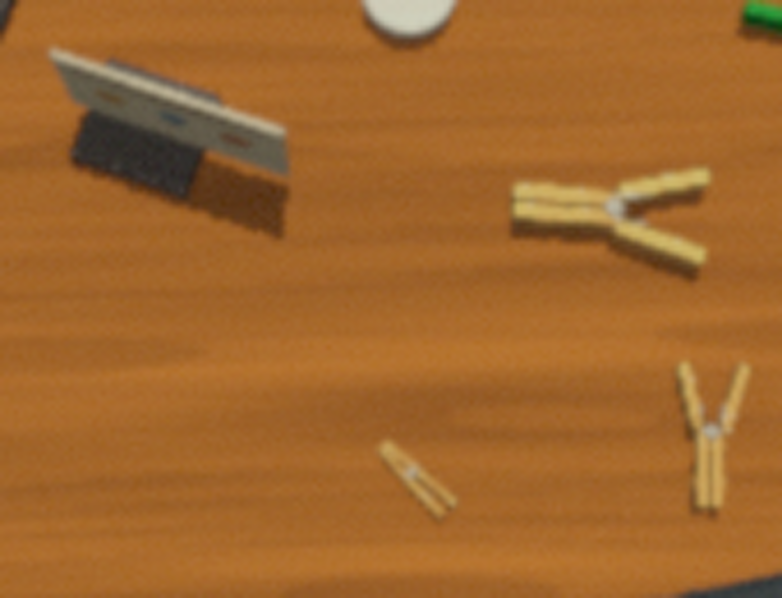

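View pics/s1.png

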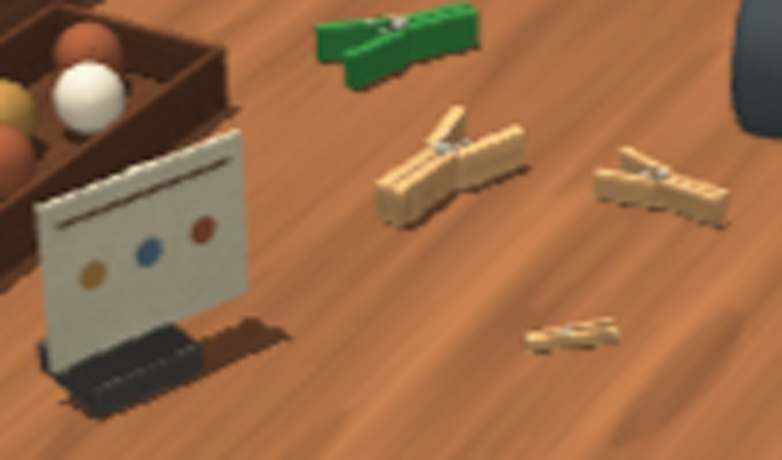

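In the top crop, the clip's pin is at (615,208), the jaw tips centre on (514,201), and the handle ends are at (708,178) and (702,255). The card's top edge runs from (52,50) to (287,130). In the side crop, the card's top corners are at (38,205) and (240,130), and the overhanging edge is the right one.

```bash
cat >> h.py <<'E'
T1=lambda u,v:(215+u/4.6,160+v/4.6)
S1=lambda u,v:(210+u/4.6,180+v/4.6)
E
python3 - <<'E'
from h import *
t=capture("top");s=capture("side")
pin=px2w(t,*T1(615,208),.033);j=px2w(t,*T1(514,201),.03)
h1=px2w(t,*T1(708,178),.03);h2=px2w(t,*T1(702,255),.03);h=(h1+h2)/2
print("pin",pin,"jaw",j,"h",h1,h2,h, "len",np.linalg.norm(j-h), "w",np.linalg.norm(h1-h2))
d=j-h; print("yaw",np.arctan2(d[1],d[0]), np.degrees(np.arctan2(d[1],d[0])))
print("side pin",px2w(s,*S1(450,148),.033))
a=px2w(t,*T1(52,50),.14);b=px2w(t,*T1(287,130),.14);d=a-b
print("card",a,b,np.linalg.norm(d),np.degrees(np.arctan2(d[1],d[0])))
a2=px2w(s,*S1(38,205),.14);b2=px2w(s,*S1(240,130),.14);d=a2-b2
print("card side",a2,b2,np.linalg.norm(d),np.degrees(np.arctan2(d[1],d[0])))
print("bottom edge",px2w(t,*T1(287,172),.02),px2w(s,*S1(246,293),.02))
E
```

```text
pin [ 0.55100848 -0.12426538  0.033     ] jaw [ 0.55783724 -0.0595249   0.03      ] h [ 0.56996887 -0.18568045  0.03      ] [ 0.51938072 -0.17917567  0.03      ] [ 0.5446748  -0.18242806  0.03      ] len 0.12360597181757077 w 0.05100464188659719
yaw 1.4641068947870137 83.88714582730036
side pin [ 0.54270432 -0.12394175  0.033     ]
card [0.63569795 0.22536525 0.14      ] [0.58217772 0.08335919 0.14      ] 0.15175683370228046 69.34922910379207
card side [0.63388374 0.22383531 0.14      ] [0.57867138 0.08654988 0.14      ] 0.14797193674290765 68.09138820318641
bottom edge [0.58288173 0.08726252 0.02      ] [0.5769461  0.08958448 0.02      ]
```

Call:
jog_arm(
  delta_pos=[
    [4,5,0],
    [8,10,0],
    [12,15,0],
    [16,20,0],
    [20,25,0],
    [24,30,0],
    [28,35,-2],
    [31,39,-5],
    [33.4,42.2,-9],
    [33.4,42.2,-12],
    [33.4,42.2,-12],
    [33.4,42.2,-12],
  ],
  turn=[6,13,20,27,34,41,48,55,61,64.3,64.3,64.3],
  grip=[0,0,0,0,0,0,0,0,0,0,0,0],
)

```text
time_s: 1.8
position: [0.5453, -0.1672, 0.1035]
tcp_rot: [[0.106, 0.994, 0.001], [0.994, -0.106, -0.001], [-0.001, 0.002, -1.0]]
force: [-0.3, 0.4, 0.3]
opening: 1.0
grasp_force: 0.0
```

Run:
```python
from h import *
t=capture("top");s=capture("side")
st=read_state();print(st["position"],st["tcp_rot"],st["joint_positions"])
a=cv2.resize(t["color"][160:290,255:425],None,fx=4.4,fy=4.4,interpolation=cv2.INTER_CUBIC)
b=cv2.resize(s["color"][150:280,250:420],None,fx=4.4,fy=4.4,interpolation=cv2.INTER_CUBIC)
cv2.imwrite("pics/s2.png",b)
cv2.imwrite("pics/t2.png",a)
```

```text
[ 0.54552745 -0.1676928   0.1042269 ] [[ 0.10630828  0.99432891  0.00292832]
 [ 0.99433238 -0.1063039  -0.0016117 ]
 [-0.00129127  0.00308306 -0.99999441]] [-2.83012488e+01  3.53174787e+01  9.59972151e+01 -2.35001885e-03
  4.84937999e+01 -2.21972561e+01]
```

View pics/s2.png

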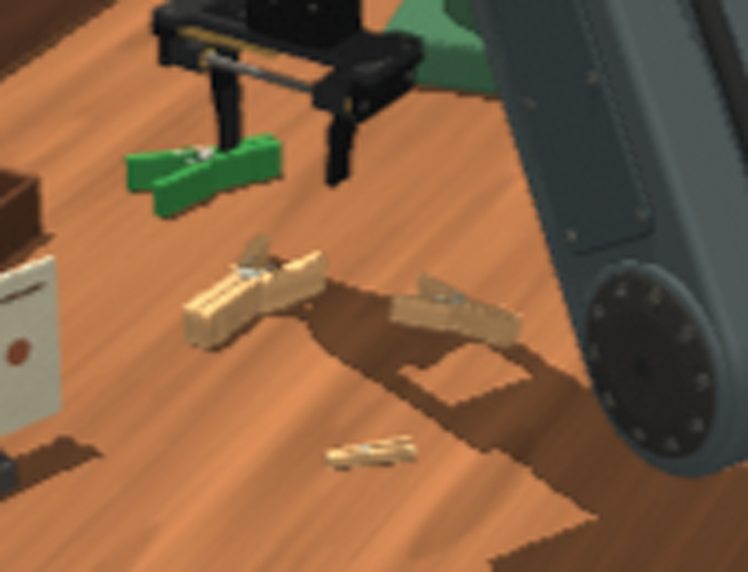

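The side crop shows the open fingers at (230,150) and (338,185), hanging over the clip's handles. The clip's pin is at (255,272). I'll check the projection against the fingertips.

Run:
```python
from h import *
from scipy.optimize import least_squares
s=capture("side");t=capture("top");st=read_state();p=st["position"];R=st["tcp_rot"]
g=lambda q:tuple(np.round([(q[0]-250)*4.4,(q[1]-150)*4.4],0))
for o in(-.0435,-.0585,.0435,.0585):print("finger",o,g(w2px(s,p+R[:,1]*o)))
yaw=np.radians(84)
for P in((.549,-.124),(.546,-.124),(.551,-.124)):
    d=np.array([np.cos(yaw),np.sin(yaw)]);n=np.array([-d[1],d[0]])
    L=lambda x,y,z:np.r_[np.array(P)+d*x+n*y,z]
    for nm,a in(("pin",(0,0,.033)),("jawL",(.065,.0095,.03)),("jawR",(.065,-.0095,.03)),("jawbotR",(.065,-.0095,0)),("hL",(-.065,.032,.03)),("hR",(-.065,-.032,.03))):
        q=w2px(t,L(*a));print(P,nm,"side s2",g(w2px(s,L(*a))),"top t1",np.round([(q[0]-215)*4.6,(q[1]-160)*4.6]))
```

```text
finger -0.0435 (np.float64(330.0), np.float64(180.0))
finger -0.0585 (np.float64(347.0), np.float64(185.0))
finger 0.0435 (np.float64(233.0), np.float64(148.0))
finger 0.0585 (np.float64(216.0), np.float64(143.0))
(0.549, -0.124) pin side s2 (np.float64(247.0), np.float64(271.0)) top t1 [615. 211.]
(0.549, -0.124) jawL side s2 (np.float64(206.0), np.float64(315.0)) top t1 [513. 218.]
(0.549, -0.124) jawR side s2 (np.float64(185.0), np.float64(307.0)) top t1 [515. 190.]
(0.549, -0.124) jawbotR side s2 (np.float64(185.0), np.float64(343.0)) top t1 [512. 199.]
(0.549, -0.124) hL side s2 (np.float64(331.0), np.float64(252.0)) top t1 [712. 269.]
(0.549, -0.124) hR side s2 (np.float64(261.0), np.float64(229.0)) top t1 [717. 172.]
(0.546, -0.124) pin side s2 (np.float64(251.0), np.float64(272.0)) top t1 [615. 216.]
(0.546, -0.124) jawL side s2 (np.float64(210.0), np.float64(316.0)) top t1 [513. 223.]
(0.546, -0.124) jawR side s2 (np.float64(188.0), np.float64(308.0)) top t1 [515. 194.]
(0.546, -0.124) jawbotR side s2 (np.float64(189.0), np.float64(344.0)) top t1 [512. 204.]
(0.546, -0.124) hL side s2 (np.float64(335.0), np.float64(253.0)) top t1 [712. 273.]
(0.546, -0.124) hR side s2 (np.float64(265.0), np.float64(230.0)) top t1 [718. 176.]
(0.551, -0.124) pin side s2 (np.float64(245.0), np.float64(271.0)) top t1 [615. 208.]
(0.551, -0.124) jawL side s2 (np.float64(204.0), np.float64(314.0)) top t1 [513. 215.]
(0.551, -0.124) jawR side s2 (np.float64(182.0), np.float64(307.0)) top t1 [515. 187.]
(0.551, -0.124) jawbotR side s2 (np.float64(183.0), np.float64(342.0)) top t1 [512. 196.]
(0.551, -0.124) hL side s2 (np.float64(329.0), np.float64(252.0)) top t1 [712. 265.]
(0.551, -0.124) hR side s2 (np.float64(259.0), np.float64(228.0)) top t1 [717. 169.]
```

View pics/t2.png

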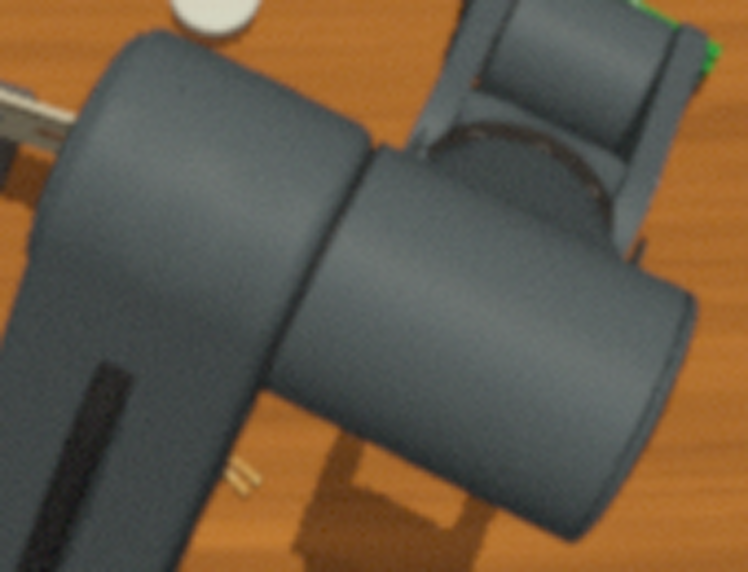

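The top view is blocked by the arm, and only the side view is useful. The projected fingertips match it within about a pixel, so I'll descend and squeeze.

Call:
jog_arm(
  delta_pos=[
    [0,0,-4],
    [0,0,-7],
    [0,0,-9],
    [0,0,-9.8],
    [0,0,-9.8],
    [0,0,-9.8],
    [0,0,-9.8],
    [0,0,-9.8],
    [0,0,-9.8],
    [0,0,-9.8],
    [0,0,-9.8],
    [0,0,-9.8],
  ],
  turn=[0,0,0,0,0,0,0,0,0,0,0,0],
  grip=[0,0,0,0,0,1,1,1,1,1,1,1],
)

```text
time_s: 3.5
position: [0.5455, -0.1668, 0.005]
tcp_rot: [[0.105, 0.994, 0.002], [0.994, -0.105, -0.001], [-0.001, 0.002, -1.0]]
force: [1.0, -0.9, 4.5]
opening: 0.338
grasp_force: 30.0
```

Call:
jog_arm(
  delta_pos=[
    [0,0,1],
    [0,0,3],
    [0,0,5],
    [0,0,6.5],
    [0,3,6.5],
    [-0.5,6,6.5],
    [-1,9,6.5],
    [-1.4,11.5,6.5],
    [-1.4,12.4,6.5],
    [-1.4,12.4,6.5],
    [-1.4,12.4,6.5],
    [-1.4,12.4,6.5],
  ],
  turn=[0,0,0,0,-3,-6,-10,-13,-15.2,-15.2,-15.2,-15.2],
  grip=[1,1,1,1,1,1,1,1,1,1,1,1],
)

```text
time_s: 5.0
position: [0.5308, -0.043, 0.0696]
tcp_rot: [[0.362, 0.932, 0.0], [0.932, -0.362, -0.0], [-0.0, 0.0, -1.0]]
force: [0.3, -0.1, -0.6]
opening: 0.34
grasp_force: 30.0
```

Run:
```python
from h import *
t=capture("top");s=capture("side")
st=read_state();print(st["position"],st["tcp_rot"],st["opening"],st["force"])
a=cv2.resize(t["color"][140:240,200:340],None,fx=4.2,fy=4.2,interpolation=cv2.INTER_CUBIC)
b=cv2.resize(s["color"][150:280,200:340],None,fx=4.2,fy=4.2,interpolation=cv2.INTER_CUBIC)
cv2.imwrite("pics/s3.png",b)
cv2.imwrite("pics/t3.png",a)
```

```text
[ 0.53072929 -0.04292671  0.06952054] [[ 3.62240258e-01  9.32084757e-01 -3.73115790e-05]
 [ 9.32084757e-01 -3.62240259e-01 -1.97014555e-05]
 [-3.18791824e-05 -2.76408937e-05 -9.99999999e-01]] 0.3402308226348539 [-0.36887992 -0.41291803 -1.18427504]
```

View pics/s3.png

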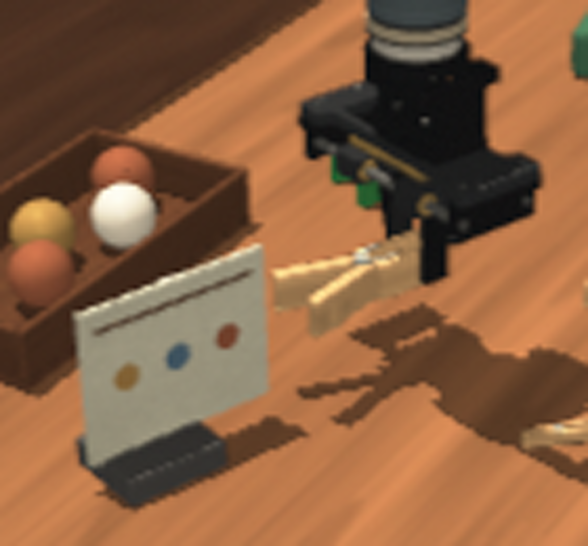

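View pics/t3.png

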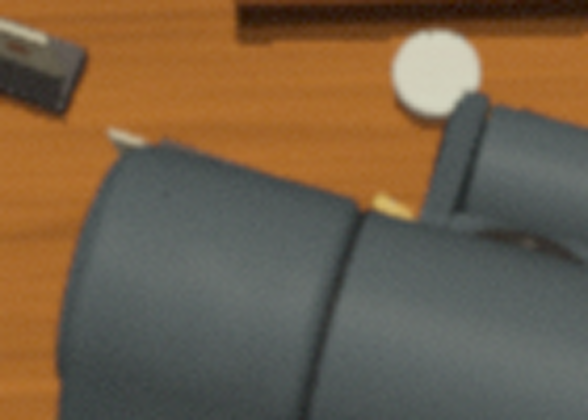

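The side crop shows the clip held wide open. Its pin is at (363,255), the near jaw's tip at (311,298) to (320,333), and the far jaw's tip at (275,272) to (278,307). The card edge runs from (263,247) to (268,390). I'll compare that with the model.

Run:
```python
from h import *
s=capture("side");st=read_state();p=st["position"]
g=lambda q:tuple(np.round([(q[0]-200)*4.2,(q[1]-150)*4.2],0))
yaw=np.radians(68.8);d=np.array([np.cos(yaw),np.sin(yaw)]);n=np.array([-d[1],d[0]])
pin=p[:2]+d*.042;z0=p[2]-.005
L=lambda x,y,z:np.r_[pin+d*x+n*y,z0+z]
for nm,a in(("pin",(0,0,.033)),("jLin",(.065,.018,.03)),("jLout",(.065,.0275,.03)),("jLoutbot",(.065,.0275,0)),("jLinbot",(.065,.018,0)),("jRin",(.065,-.018,.03)),("jRout",(.065,-.0275,.03)),("jRinbot",(.065,-.018,0))):
    print(nm,g(w2px(s,L(*a))))
print(pin)
for e in((.580,.086),(.5787,.0875),(.582,.085)):
    print(e,g(w2px(s,(*e,.14))),g(w2px(s,(*e,.02))))
for dd in (d*.01,n*.01): print("10mm:",np.subtract(w2px(s,(*((.58,.086)+dd),.14)),w2px(s,(.58,.086,.14)))*4.2)
```

```text
pin (np.float64(369.0), np.float64(254.0))
jLin (np.float64(312.0), np.float64(296.0))
jLout (np.float64(321.0), np.float64(301.0))
jLoutbot (np.float64(321.0), np.float64(338.0))
jLinbot (np.float64(313.0), np.float64(333.0))
jRin (np.float64(282.0), np.float64(276.0))
jRout (np.float64(274.0), np.float64(271.0))
jRinbot (np.float64(283.0), np.float64(312.0))
[ 0.54590359 -0.00370945]
(0.58, 0.086) (np.float64(260.0), np.float64(244.0)) (np.float64(266.0), np.float64(390.0))
(0.5787, 0.0875) (np.float64(260.0), np.float64(245.0)) (np.float64(266.0), np.float64(391.0))
(0.582, 0.085) (np.float64(258.0), np.float64(243.0)) (np.float64(264.0), np.float64(389.0))
10mm: [-11.79187424   4.48095341]
10mm: [8.49747403 5.49348463]
```

Run:
```python
from h import *
s=capture("side")
cv2.imwrite("pics/s4.png",cv2.resize(s["color"][200:250,255:320],None,fx=12,fy=12,interpolation=cv2.INTER_CUBIC))
```

```text
(no output)
```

View pics/s4.png

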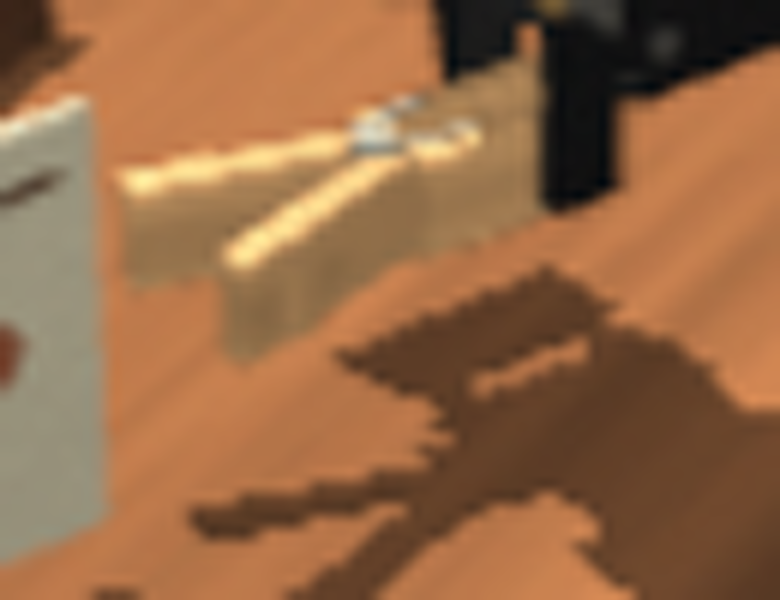

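The clip is level and its jaws are within about 2–3 mm of the model. The card edge is also where I expected. Sliding on along the card by about 58 mm.

Call:
jog_arm(
  delta_pos=[
    [0.4,0.9,0],
    [0.7,1.9,0],
    [1.1,2.8,0],
    [1.4,3.7,0],
    [1.8,4.6,0],
    [2.1,5.4,0],
    [2.1,5.4,0],
    [2.1,5.4,0],
    [2.1,5.4,0],
  ],
  turn=[0,0,0,0,0,0,0,0,0],
  grip=[1,1,1,1,1,1,1,1,1],
)

```text
time_s: 6.32
position: [0.5515, 0.0113, 0.0695]
tcp_rot: [[0.362, 0.932, -0.0], [0.932, -0.362, -0.0], [-0.0, -0.0, -1.0]]
force: [0.3, 0.4, -1.0]
opening: 0.338
grasp_force: 30.0
```

Run:
```python
from h import *
s=capture("side");t=capture("top");st=read_state();p=st["position"];print(p,st["force"],st["opening"])
cv2.imwrite("pics/s5.png",cv2.resize(s["color"][195:260,215:305],None,fx=8.5,fy=8.5,interpolation=cv2.INTER_CUBIC))
cv2.imwrite("pics/t5.png",cv2.resize(t["color"][140:240,200:340],None,fx=5,fy=5,interpolation=cv2.INTER_CUBIC))
g=lambda q:tuple(np.round([(q[0]-215)*8.5,(q[1]-195)*8.5],0))
yaw=np.radians(68.8);d=np.array([np.cos(yaw),np.sin(yaw)]);n=np.array([-d[1],d[0]])
pin=p[:2]+d*.044;z0=p[2]-.005
L=lambda x,y,z:np.r_[pin+d*x+n*y,z0+z]
for nm,a in(("pin",(0,0,.033)),("jLin",(.065,.018,.03)),("jLout",(.065,.0275,.03)),("jLmid at 35 outer",(.035,.020,.03)),("jRin",(.065,-.018,.03))):print(nm,g(w2px(s,L(*a))))
m=L(.035,0,0);print("edge ideal",g(w2px(s,(m[0],m[1],.14))),g(w2px(s,(m[0],m[1],.02))), "10mm d",(np.subtract(w2px(s,(*(m[:2]+d*.01),.14)),w2px(s,(m[0],m[1],.14)))*8.5),"n",(np.subtract(w2px(s,(*(m[:2]+n*.01),.14)),w2px(s,(m[0],m[1],.14)))*8.5))
```

```text
[0.55162211 0.01128624 0.06955446] [ 0.19128397  0.91752972 -0.64740854] 0.33788142916399744
pin (np.float64(485.0), np.float64(185.0))
jLin (np.float64(364.0), np.float64(273.0))
jLout (np.float64(380.0), np.float64(285.0))
jLmid at 35 outer (np.float64(438.0), np.float64(247.0))
jRin (np.float64(303.0), np.float64(232.0))
edge ideal (np.float64(400.0), np.float64(110.0)) (np.float64(411.0), np.float64(405.0)) 10mm d [-23.84718148   9.05872435] n [17.19314184 11.10517835]
```

View pics/s5.png

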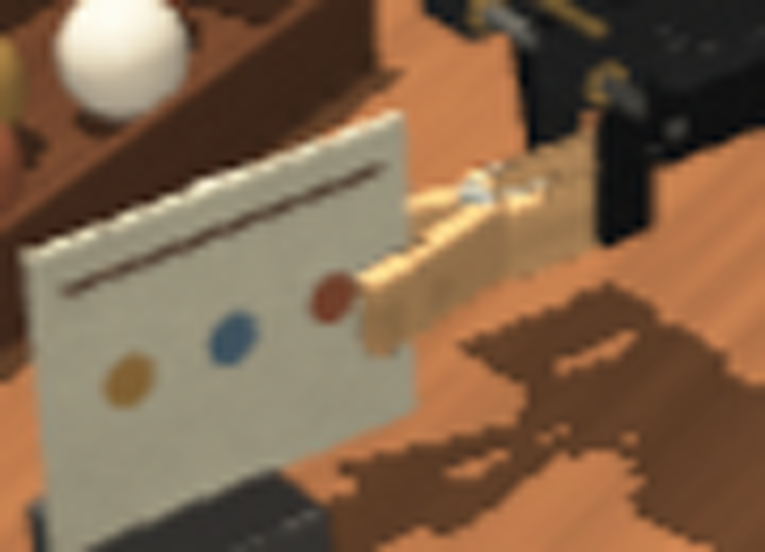

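The side crop shows the card edge at (403,110) to (413,410), against the ideal (400,110) to (411,405). The near jaw is in front of the card and the far jaw is behind it. No contact force shows, and the clip is at its stop.

```bash
python3 -c "
from rig import *
print(hand_in())"
```

```text
the job is handed in; nothing more can be done
None
```

I handed the job in with the clip squeezed fully open and held level around the card's overhanging edge, about halfway up and halfway into the mouth, with no contact force showing on the card.

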